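# Start the milk unit's rinse behind its push-latch cover

## Robot

A 7-joint arm with a two-finger parallel gripper is mounted at the origin on the work surface. World frame = base frame: x ahead of the robot, y to its left, z up, the work surface at z = 0. Lengths are in m, angles in rad, forces in N, time in s.
With the tool pointing down it reaches from about 0.4 to 0.85 m from the base axis. Payload 10.4 kg.
Tool frame: the origin (TCP) lies on the centre line of the jaws, within the pads' length; the fingertips stand 22 mm ahead of it and the grasp point (between the pads) lies 3 mm ahead of it; z points along the fingers, y is the direction in which the jaws open and shut (so a half turn about z gives the same grasp; the last joint's range is limited). The gripper opens to 85 mm and grips with 20 to 120 N. Pads are 22 mm wide; open, the fingers measure 114 mm over their backs; the gripper's body (76 mm by 85 mm) begins 54 mm behind the grasp point. The pads swing forward as they close: fully open they stand 13 mm farther back than shut.
Start: joints at [-1.291, 0.332, -0.065, 1.46, 0.022, 1.35, -0.088], TCP at [0.186, 0.597, 0.253] pointing down, gripper open.
Joint ranges: [-2.6, 2.6], [-0.5, 2.12], [-1.47, 1.34], [0.16, 2.42], [-1.27, 4.41], [0.06, 2.06], [-2.6, 2.6]. Speed limits (rad/s): [2.22, 2.22, 2.79, 2.79, 3.14, 3.14, 3.14].

## Interface

Orientations are given as a unit quaternion [x, y, z, w].
In Python, from workcell import manip gives the robot as it stands. The module is installed in compiled form; this text tells all that it offers.
- The arm moves only by the shell command python3 -m crank 'ROWS' [FORCE]. ROWS is JSON, a list of rows, each a list of 3 entries, a list of its own where there are three numbers: the opening, from -1 (shut) to 1 (fully open), then the shift along the tool's x, y, z normalised to -1 to 1, where 1 is 80 mm, then the turn, a rotation vector about the tool's x, y, z normalised to -1 to 1, where 1 is pi/4 rad. In form: [[jaw, [tx, ty, tz], [ax, ay, az]], ...]. A call has exactly 5 rows; each row shifts and turns the commanded pose from where the row before left it, along the tool's axes as they then stand; what a row does not reach is not made up. A row lasts 1/10 s, in which the tool goes at most 50 mm and 8.59 degrees, less where a joint would pass 70% of its speed; a pose out of reach is approached as far as the arm can. A call with a number of a shift or a turn outside -1 to 1 is refused whole. A call with a gripper value outside its range is refused whole. The fingers move at their own pace and stop on an object; FORCE is the grip in N (left out, the last holds). Time passes only in rows, so rows that do not move let the fingers close, or fill a call up. It gives the time, the measured TCP pose, the force and the opening at its end, in the units of the state.
- manip.get_obs(): the state, without advancing time (a new reading comes with each control period).
- manip.camera(name): name is "scene" or "top"; returns the picture (400x640x3 uint8, blue, green, red); there is no depth.
- manip.camera_info(name): a dict with "K" (3x3 intrinsics, pixels), "camera_from_world" (4x4, takes a point from world to camera coordinates). Camera axes: x right, y down, z forward; pixel columns grow to the right and rows downward; lengths in m; the calibration is good to about 2 mm. A picture is of the moment at which its call begins. camera_info takes no time and is no camera call.
- manip.hand_in(): hands the job in, once; it reports no verdict.
The state is a dict: "clock": time; "joint_pos": joint angles; "joint_velocities": joint speeds; "tau": joint torques, N m; "position": TCP position; "ee_rot": TCP orientation; "ft_force": force on the tool from outside, world axes, zero at the start; "torque": the same for the moment, N m; "grip_width": opening from 0.0 (shut) to 1.0 (fully open).
Only numpy, scipy, OpenCV 4.12 (cv2) and the standard library are available. Lean on these libraries where they do the work, as an engineer would, in place of code of your own. Each camera call takes 0.05 s, during which the arm holds its last target.

## Task

Start the rinse on the milk unit: press its black cover once so that it pops open, and press the square button underneath all the way down, leaving the round one alone. Then push the cover back down until it latches shut again and stays shut. Only touch and press, pick nothing up, and leave the cup, jug and other things where they stand.

Things in the scene. Friction and masses are not known exactly. Their poses are not given: they have to be found in the camera images.
- unit: milk-cooling unit, fixed steel box 240 mm (its x) by 300 (its y) by 130 tall; origin at the centre of its underside; x to its rear, z up. In the top's front half a recess, x -100 to -30, y -75 to 75 mm, floor at z 100 mm, under the cover. Behind the cover the top is flat at z 130; only the cup stands there, wholly behind x = 30 mm.
- cover (a joint): angle of the push-push latched cover, rad. 0 = latched shut. Press it from 0 past -0.085 (stop at -0.1, 5 mm down at cover_press) and let go: it springs open in about 2 s to about 1.4 (nearly upright) if nothing is over it. Push it down past 0 to the stop again and let go: it stays at 0. A further press would pop it again. At cover_press 5 to 9 N reaches the stop; up to 20 N is fine.
- cover_press (a point): point on the outer (upper when shut) face of the black cover, mid-width, 52 mm from the hinge and 14 from the free edge, on a grey pad 12 x 60 mm; moves with the cover. Cover: 65 mm along the unit's x, 142 along y, 8 thick; shut, its top is 8 mm above the unit's top. Open, its outer face looks to the unit's rear: push it over from there.
- cover_hinge (a point): middle of the hinge axis, at the cover's edge towards the unit's rear: x -30, z 134 mm in the unit's frame, mid-thickness of the cover. The axis is the unit's y; the point turns with the cover. The free edge, at the unit's front when shut, rises to 64 mm above the hinge. The spring is soft: the open cover may be brushed, or bent back to 1.6.
- square_button (a joint): travel of the square service button under the cover, m: 0 = up, 0.005 = fully down (about 4 N; it springs back). Cap 23 by 23 mm, white.
- square_top (a point): centre of the square button's top face; 12 mm below the unit's top when up; 46 mm before the cover's hinge, 36 mm left or right of the unit's middle (the two buttons change places)
- round_button (a joint): travel of the round service button under the cover, m, 0 = up, 0.005 = fully down. Cap 24 mm across, white, as tall as the square one. Not to be pressed.
- round_top (a point): centre of the round button's top face, 72 mm from the square one
- cup: white cup, 68 mm across, 58 mm tall, on the rear of the unit's top; origin at the centre of its underside. Bystander, to be left alone.
- jug: steel jug with a handle, 84 mm across, 100 mm tall, left of the unit; origin at the centre of its underside. Bystander, to be left alone.
- tamper: dark steel tamper, 58 mm base, 80 mm tall, in front of the unit; origin at the centre of its underside. Bystander, to be left alone.
- syrup: amber bottle, 60 mm across, 190 mm tall, right of the unit; origin at the centre of its underside. Bystander, to be left alone.
- jar: glass jar with a steel lid, 76 mm across, 85 mm tall, left of the unit; origin at the centre of its underside. Bystander, to be left alone.
- saucers: stack of four white saucers, 120 mm across, 29 mm tall, right of the unit; origin at the centre of its underside. Bystander, to be left alone.
- spoon: spoon, 140 mm long, lying in front of the unit; origin at the middle of its length, on its underside. Bystander, to be left alone.

How it is judged:
By the outcome, as a careful person would: the job done as asked, in the order asked, and still so for the second after the job is handed in, with the robot touching nothing.
It also fails if it takes over 54 s, if anything falls off the work surface, if the arm or the gripper's body presses on something with over 40 N, if the wrist force passes 120 N, or if a joint passes its speed limit or range.

## Working session

There is one attempt and no reset: what is moved stays moved. The work goes in short steps, Python scripts to look and compute and a shell command to move; the robot and the scene stay as the last step left them, time stands still between calls to the robot, and variables do not carry over. Pictures are saved under pics/ and viewed, and the job is handed in when it is done.

```bash
mkdir -p pics
python3 - <<'E'
from workcell import manip
import cv2,numpy as np
o=manip.get_obs();print({k:np.round(v,4).tolist() for k,v in o.items()})
for n in("scene","top"):
    cv2.imwrite(f"pics/{n}0.png",manip.camera(n));i=manip.camera_info(n);print(n,np.round(i["K"],1).tolist(),np.round(i["camera_from_world"],4).tolist())
E
```

```text
{'clock': 0.0, 'joint_pos': [-1.2905, 0.3329, -0.0647, 1.4609, 0.0216, 1.3499, -0.0885], 'joint_velocities': [0.0027, -0.001, 0.0009, -0.0007, 0.0008, -0.0003, -0.0004], 'tau': [-0.0006, -62.5455, 0.0487, -39.1604, 0.0162, 0.0101, -0.0], 'position': [0.1863, 0.5962, 0.2525], 'ee_rot': [0.1508, 0.9886, -0.0007, -0.0001], 'ft_force': [-0.2207, 0.7314, -0.4853], 'torque': [0.015, 0.0532, -0.0011], 'grip_width': 0.9997}
scene [[440.6, 0.0, 318.4], [0.0, 440.6, 199.5], [0.0, 0.0, 1.0]] [[-0.0906, 0.9959, -0.0072, 0.0232], [0.8203, 0.0706, -0.5675, -0.4135], [-0.5646, -0.0573, -0.8233, 1.4154], [0.0, 0.0, 0.0, 1.0]]
top [[450.7, 0.0, 316.0], [0.0, 450.7, 190.7], [0.0, 0.0, 1.0]] [[-0.0002, -1.0, -0.0051, 0.0274], [-0.9797, 0.0012, -0.2004, 0.5659], [0.2004, 0.005, -0.9797, 0.9568], [0.0, 0.0, 0.0, 1.0]]
```

View pics/scene0.png

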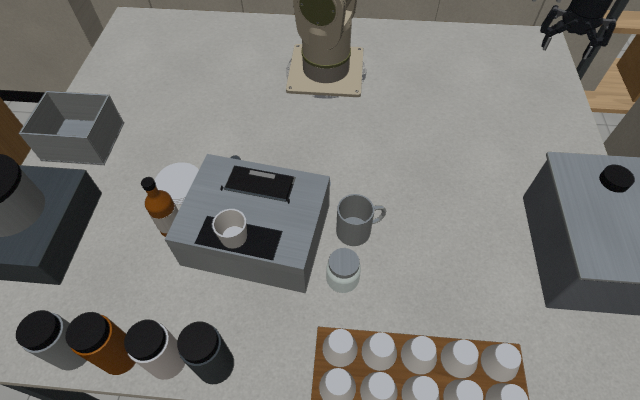

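View pics/top0.png

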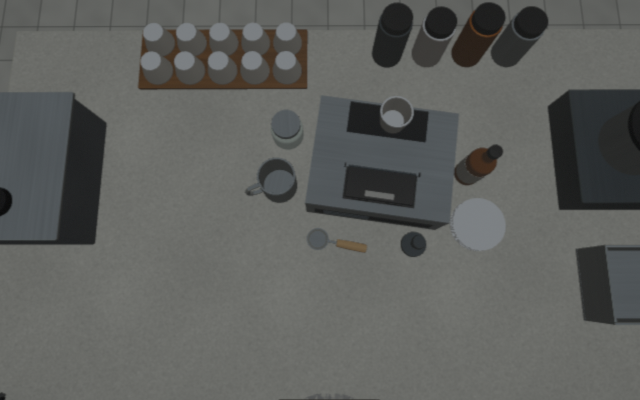

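The top view shows the unit, with its cover at about (380,186), the grey pad at about (379,195), and the cup at (396,113). Its rear faces up in the picture, which is world +x. I'll zoom in for the corner pixels.

Run:
```python
import cv2
a=cv2.imread("pics/top0.png")[85:240,300:470];cv2.imwrite("pics/topz.png",cv2.resize(cv2.convertScaleAbs(a,alpha=1.8),None,fx=3.8,fy=3.8,interpolation=cv2.INTER_CUBIC))
a=cv2.imread("pics/scene0.png")[145:290,160:340];cv2.imwrite("pics/scz.png",cv2.resize(a,None,fx=4,fy=4,interpolation=cv2.INTER_CUBIC))
```

```text
(no output)
```

View pics/topz.png

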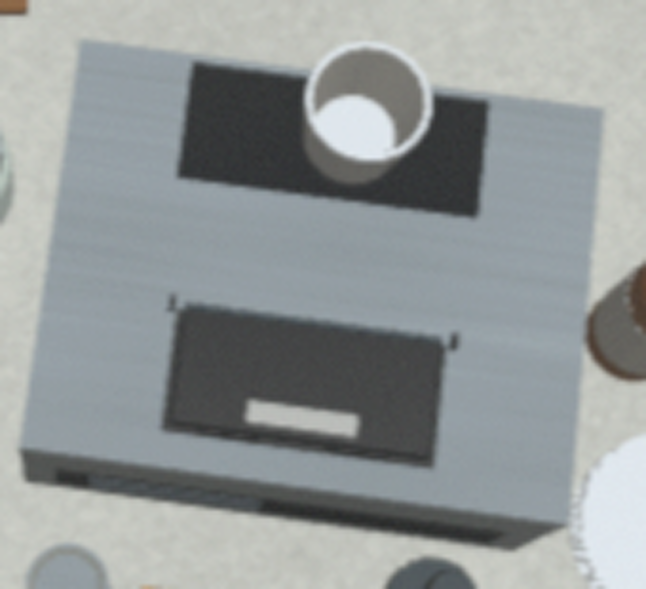

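View pics/scz.png

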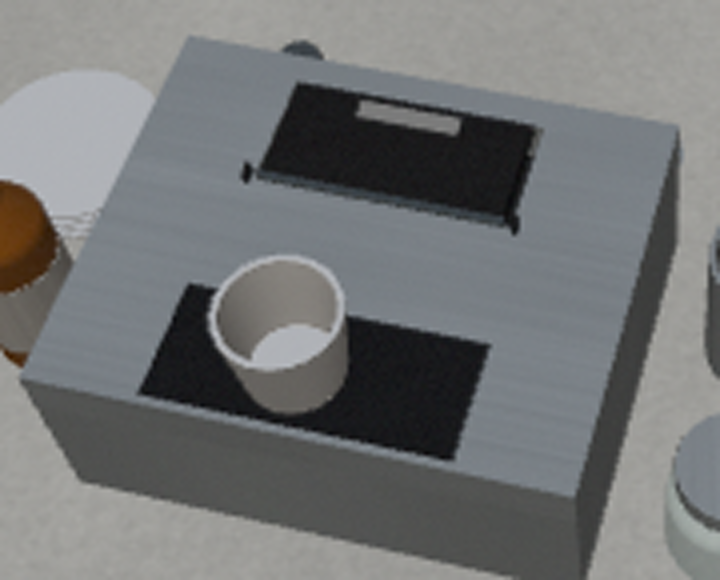

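```bash
cat > h.py <<'E'
import numpy as np,json
from workcell import manip
from scipy.optimize import least_squares
from scipy.spatial.transform import Rotation as R
def proj(n,P):
    i=manip.camera_info(n);K=np.array(i["K"]);T=np.array(i["camera_from_world"])
    c=np.atleast_2d(P)@T[:3,:3].T+T[:3,3];q=c@K.T;return q[:,:2]/q[:,2:]
def ray(n,px):
    i=manip.camera_info(n);K=np.array(i["K"]);T=np.array(i["camera_from_world"])
    d=T[:3,:3].T@np.linalg.solve(K,[px[0],px[1],1]);return -T[:3,:3].T@T[:3,3],d
def atz(n,px,z):
    o,d=ray(n,px);return o+d*(z-o[2])/d[2]
def U(p,loc):
    x,y,a=p[:3];l=np.atleast_2d(loc);c,s=np.cos(a),np.sin(a)
    return np.c_[x+c*l[:,0]-s*l[:,1],y+s*l[:,0]+c*l[:,1],l[:,2]]
E
python3 - <<'E'
from h import *
L=np.array([[.12,.15,.13],[.12,-.15,.13],[-.12,-.15,.13],[-.12,.15,.13],[-.082,.03,.138],[-.082,-.03,.138]])
t=np.array([[80,41],[602,108],[567,525],[22,452]])
t=(t+.5)/3.8-.5+[300,85]
s=np.array([[575,495],[22,380],[190,37],[680,127]]);s=(s+.5)/4-.5+[160,145]
pt=(np.array([302,419])+.5)/3.8-.5+[300,85]; ps=(np.array([409,117])+.5)/4-.5+[160,145]
ft=lambda p:(proj("top",U(p,L[:4]))-t).ravel()
fs=lambda p:(proj("scene",U(p,L[:4]))-s).ravel()
for nm,f in(("top",ft),("scene",fs),("both",lambda p:np.r_[ft(p),fs(p)])):
    r=least_squares(f,[.5,-.1,0]);print(nm,np.round(r.x,4),np.round(r.fun,1))
p=r.x
print("pad predicted",U(p,[-.082,0,.138]),"meas",atz("top",pt,.138),atz("scene",ps,.138))
json.dump(list(p),open("unit.json","w"))
for n,l in dict(hinge=[-.03,0,.134],sqL=[-.076,.036,.118],sqR=[-.076,-.036,.118]).items(): print(n,np.round(U(p,l),4))
for n,c in (("top",(np.array([368,106])+.5)/3.8-.5+[300,85]),("scene",(np.array([280,306])+.5)/4-.5+[160,145])): print("cup",atz(n,c,.188))
E
```

```text
top [ 0.623  -0.1153 -0.1373] [-0.2  0.3  0.1  0.2  0.7 -0.1 -0.6 -0.4]
scene [ 0.6213 -0.1137 -0.1403] [ 0.6  0.6 -0.6 -0.3 -0.2 -0.3  0.2 -0.5]
both [ 0.6222 -0.1145 -0.1386] [-0.5  0.6 -0.2  0.6  0.2  0.4 -1.  -0.1  0.3  0.9 -1.1  0.2 -0.7  0.1
 -0.2 -0.3]
pad predicted [[ 0.54102171 -0.10316022  0.138     ]] meas [ 0.54047704 -0.10361015  0.138     ] [ 0.53699638 -0.10283285  0.138     ]
hinge [[ 0.5925 -0.1103  0.134 ]]
sqL [[ 0.5519 -0.0683  0.118 ]]
sqR [[ 0.542  -0.1396  0.118 ]]
cup [ 0.70055397 -0.13666659  0.188     ]
cup [ 0.69793008 -0.1353224   0.188     ]
```

Both cameras agree on the unit pose to about 2 mm: (0.622, -0.1145), yaw -0.139. The pad lies where the model predicts. First I'll align the tool with the unit (about 9.4° about tool -z), shut the jaws and move above the pad.

```bash
python3 -m crank '[[-1,[0,0,0],[0,0,-0.19]],[-1,[0,0,0],[0,0,-0.02]],[-1,[-0.28,-0.4,0],[0,0,0]],[-1,[-0.28,-0.4,0],[0,0,0]],[-1,[-0.28,-0.4,0],[0,0,0]]]' 40
python3 -m crank '[[-1,[-0.28,-0.4,0],[0,0,0]],[-1,[-0.28,-0.4,0],[0,0,0]],[-1,[-0.28,-0.4,0],[0,0,0]],[-1,[-0.28,-0.4,0],[0,0,0]],[-1,[-0.28,-0.4,0],[0,0,0]]]'
python3 -m crank '[[-1,[-0.28,-0.4,0],[0,0,0]],[-1,[-0.28,-0.4,0],[0,0,0]],[-1,[-0.28,-0.4,0],[0,0,0]],[-1,[-0.28,-0.4,0],[0,0,0]],[-1,[-0.28,-0.4,0],[0,0,0]]]'
cat >> h.py <<'E'
p=json.load(open("unit.json")) if __import__("os").path.exists("unit.json") else None
def st():
    """tip in unit frame (m), tool axes in unit frame, force in unit frame"""
    o=manip.get_obs();Ru=R.from_euler('z',p[2]);Rt=R.from_quat(o["ee_rot"])
    M=(Ru.inv()*Rt).as_matrix()
    tip=np.array(o["position"])+Rt.apply([0,0,.022])
    l=Ru.inv().apply(tip-[p[0],p[1],0])
    return o,l,M,Ru.inv().apply(o["ft_force"])
def go(target):
    o,l,M,f=st()
    print("t",round(o["clock"],2),"tip mm",np.round(l*1e3,1),"F",np.round(f,1),"toolz",np.round(M[:,2],3),"tooly",np.round(M[:,1],3),"need units",np.round(M.T@(np.array(target)/1e3-l)/.08,3),"g",o["grip_width"])
E
python3 -c "
from h import *
go([-82,0,200])"
```

```text
clock: 0.6
position: [0.2402, 0.4909, 0.2529]
ee_rot: [0.071, 0.998, -0.0, -0.0]
ft_force: [0.6, -0.6, 0.8]
grip_width: 0.139
clock: 1.1
position: [0.3291, 0.3168, 0.2533]
ee_rot: [0.071, 0.997, 0.0, -0.0]
ft_force: [0.8, 0.3, 0.1]
grip_width: -0.001
clock: 1.6
position: [0.418, 0.1429, 0.2534]
ee_rot: [0.071, 0.997, 0.0, 0.0]
ft_force: [1.5, 0.2, -0.0]
grip_width: 0.001
t 1.6 tip mm [-237.8  226.8  231.4] F [ 1.5  0.4 -0. ] toolz [ 0.     0.001 -1.   ] tooly [0.003 1.    0.001] need units [-1.956 -2.829  0.39 ] g 0.0006700082393965317
```

```bash
python3 -m crank '[[-1,[-0.33,-0.47,0],[0,0,0]],[-1,[-0.33,-0.47,0],[0,0,0]],[-1,[-0.33,-0.47,0],[0,0,0]],[-1,[-0.33,-0.47,0],[0,0,0]],[-1,[-0.33,-0.47,0],[0,0,0]]]'
python3 -m crank '[[-1,[-0.29,-0.44,0],[0,0,0]],[-1,[0,0,0.15],[0,0,0]],[-1,[0,0,0.15],[0,0,0]],[-1,[0,0,0.1],[0,0,0]],[-1,[0,0,0],[0,0,0]]]'
python3 -c "
from h import *
go([-82,0,140])
import cv2
cv2.imwrite('pics/t1.png',manip.camera('top')[85:240,300:470].repeat(3,0).repeat(3,1))
cv2.imwrite('pics/s1.png',manip.camera('scene')[105:290,160:340].repeat(3,0).repeat(3,1))
"
```

```text
clock: 2.1
position: [0.523, -0.0616, 0.2535]
ee_rot: [0.07, 0.998, 0.0, 0.0]
ft_force: [0.1, 1.3, 0.0]
grip_width: 0.002
clock: 2.6
position: [0.5398, -0.0963, 0.2198]
ee_rot: [0.068, 0.998, 0.0, -0.001]
ft_force: [-0.3, 0.4, 0.2]
grip_width: 0.002
t 2.6 tip mm [-84.2   6.7 197.8] F [-0.4  0.4  0.2] toolz [-0.002  0.    -1.   ] tooly [-0.002  1.     0.   ] need units [-0.029 -0.084  0.723] g 0.0020630103594376
```

View pics/s1.png

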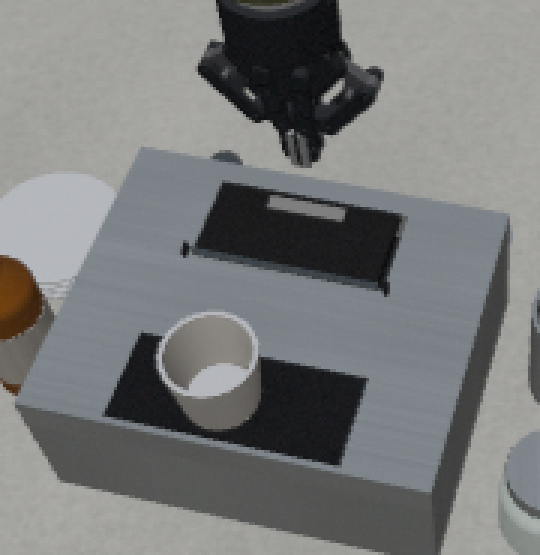

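View pics/t1.png

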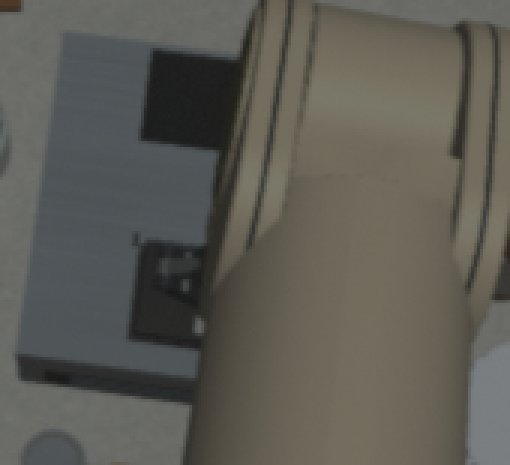

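Scene view: the shut fingertips are at crop (298,155), hanging just in front of and above the pad. The cup is untouched. The top view is blocked by the arm. Descending now.

```bash
python3 -m crank '[[-1,[-0.03,-0.08,0.2],[0,0,0]],[-1,[0,0,0.2],[0,0,0]],[-1,[0,0,0.2],[0,0,0]],[-1,[0,0,0.06],[0,0,0]],[-1,[0,0,0],[0,0,0]]]'
python3 -c "
from h import *
print(proj('scene',U(p,[-.0842,.0067,.1978])))
go([-82,0,133])"
```

```text
clock: 3.2
position: [0.5421, -0.1041, 0.1686]
ee_rot: [0.069, 0.998, 0.0, -0.0]
ft_force: [0.4, -0.6, -0.0]
grip_width: -0.003
[[261.56838653 158.08068782]]
t 3.2 tip mm [-80.8  -0.8 146.6] F [ 0.4 -0.6 -0. ] toolz [-0.  0. -1.] tooly [-0.001  1.     0.   ] need units [0.015 0.01  0.169] g -0.003281844907030431
```

```bash
python3 -m crank '[[-1,[0.015,0.01,0.05],[0,0,0]],[-1,[0,0,0.04],[0,0,0]],[-1,[0,0,0.02],[0,0,0]],[-1,[0,0,0.02],[0,0,0]],[-1,[0,0,0],[0,0,0]]]'
python3 -c "
from h import *
go([-82,0,133])"
```

```text
clock: 3.7
position: [0.5412, -0.1035, 0.1582]
ee_rot: [0.069, 0.998, 0.0, 0.0]
ft_force: [-2.7, 0.3, 3.7]
grip_width: 0.006
t 3.7 tip mm [-81.8  -0.3 136.2] F [-2.7 -0.   3.7] toolz [ 0.  0. -1.] tooly [-0.001  1.     0.   ] need units [0.002 0.003 0.04 ] g 0.006155801661413929
```

```bash
python3 -m crank '[[-1,[0,0,0.02],[0,0,0]],[-1,[0,0,0.02],[0,0,0]],[-1,[0,0,0.02],[0,0,0]],[-1,[0,0,0],[0,0,0]],[-1,[0,0,0],[0,0,0]]]'
python3 -c "
from h import *
go([-82,0,133])"
```

```text
clock: 4.2
position: [0.5413, -0.1035, 0.1551]
ee_rot: [0.069, 0.998, 0.001, 0.0]
ft_force: [-10.4, 2.5, 22.1]
grip_width: -0.002
t 4.2 tip mm [-81.7  -0.3 133.1] F [-10.7   1.1  22.1] toolz [ 0.     0.001 -1.   ] tooly [-0.001  1.     0.001] need units [0.004 0.004 0.001] g -0.00228493498991427
```

The force is 22 N with the tip at z 133 mm, so the cover is at its stop. That is slightly above the 20 N guidance. I'll lift up and towards the front.

```bash
python3 -m crank '[[-1,[0,0,-0.4],[0,0,0]],[-1,[0.3,0,-0.5],[0,0,0]],[-1,[0.5,0,-0.3],[0,0,0]],[-1,[0.5,0,0],[0,0,0]],[-1,[0.2,0,0],[0,0,0]]]'
python3 -m crank '[[-1,[0,0,0],[0,0,0]],[-1,[0,0,0],[0,0,0]],[-1,[0,0,0],[0,0,0]],[-1,[0,0,0],[0,0,0]],[-1,[0,0,0],[0,0,0]]]'
python3 -m crank '[[-1,[0,0,0],[0,0,0]],[-1,[0,0,0],[0,0,0]],[-1,[0,0,0],[0,0,0]],[-1,[0,0,0],[0,0,0]],[-1,[0,0,0],[0,0,0]]]'
python3 -m crank '[[-1,[0,0,0],[0,0,0]],[-1,[0,0,0],[0,0,0]],[-1,[0,0,0],[0,0,0]],[-1,[0,0,0],[0,0,0]],[-1,[0,0,0],[0,0,0]]]'
python3 -c "
from h import *
go([-82,0,133])
import cv2
cv2.imwrite('pics/t2.png',cv2.convertScaleAbs(manip.camera('top')[85:240,300:470],alpha=1.6).repeat(3,0).repeat(3,1))
cv2.imwrite('pics/s2.png',manip.camera('scene')[105:290,160:340].repeat(3,0).repeat(3,1))
"
```

```text
clock: 4.7
position: [0.4202, -0.0872, 0.2498]
ee_rot: [0.069, 0.998, 0.001, 0.001]
ft_force: [1.4, -0.7, -0.3]
grip_width: 0.003
clock: 5.2
position: [0.4226, -0.0873, 0.249]
ee_rot: [0.069, 0.998, -0.0, -0.0]
ft_force: [-0.6, -0.8, 0.3]
grip_width: -0.001
clock: 5.7
position: [0.4222, -0.0871, 0.2493]
ee_rot: [0.069, 0.998, 0.0, 0.0]
ft_force: [0.0, -1.1, -0.2]
grip_width: -0.002
clock: 6.2
position: [0.4222, -0.0871, 0.2493]
ee_rot: [0.069, 0.998, 0.0, -0.0]
ft_force: [-0.5, 0.2, 0.1]
grip_width: 0.0
t 6.2 tip mm [-201.9   -0.5  227.3] F [-0.5  0.1  0.1] toolz [-0.  0. -1.] tooly [-0.001  1.     0.   ] need units [-1.498  0.005  1.178] g 0.0004920533159977186
```

View pics/s2.png

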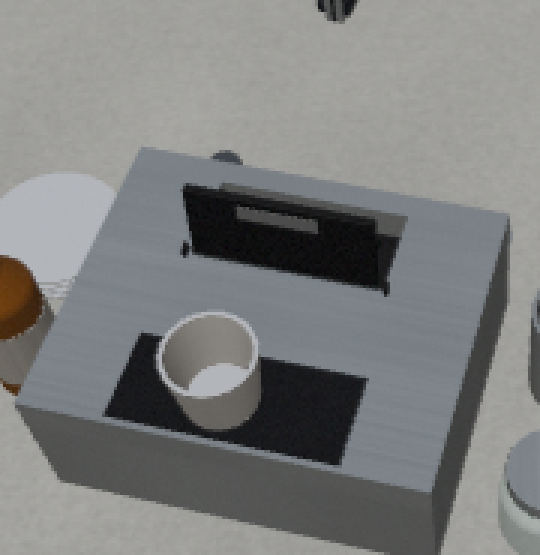

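View pics/t2.png

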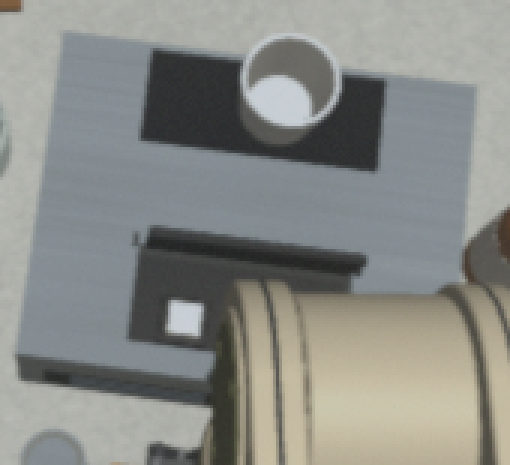

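The cover is open. In the top crop a square white cap shows at (184,317) on the unit's left (+y). The other button is hidden behind the arm. I'll check the cap's position.

Run:
```python
from h import *
import cv2
im=cv2.imread('pics/t2.png')[1::3,1::3]
m=(im.min(2)>215).astype(np.uint8);m[:, :50]=0;m[:90]=0;m[125:]=0;m[:,75:]=0
c=np.argwhere(m)[:,::-1];print(len(c),c.mean(0),c.min(0),c.max(0))
w=atz("top",c.mean(0)+[300,85],.118);print(w, R.from_euler('z',-p[2]).apply(w-[p[0],p[1],0]))
go([-78,36,170])
```

```text
<stdin>:5: RuntimeWarning: Mean of empty slice.
  ret = um.true_divide(
Traceback (most recent call last):
ValueError: zero-size array to reduction operation minimum which has no identity
```

Run:
```python
from h import *
import cv2
im=cv2.imread('pics/t2.png')[1::3,1::3]
m=(im.min(2)>170).astype(np.uint8);m[:, :50]=0;m[:93]=0;m[118:]=0;m[:,72:]=0
c=np.argwhere(m)[:,::-1];print(len(c),c.mean(0),c.min(0),c.max(0))
w=atz("top",c.mean(0)+[300,85],.118);print(w, R.from_euler('z',-p[2]).apply(w-[p[0],p[1],0]))
go([-78,36,170])
```

```text
98 [ 61.18367347 105.64285714] [ 56 101] [ 66 111]
[ 0.55356493 -0.06879998  0.118     ] [-0.07432342  0.0357635   0.118     ]
t 6.3 tip mm [-201.8   -0.5  227.3] F [-0.   0.4  0.5] toolz [ 0.  0. -1.] tooly [-0.001  1.     0.   ] need units [-1.548  0.455  0.716] g -0.0023622581932487017
```

The cap measures at unit (-74, 36) mm and z 118, which matches the spec (-76, ±36). It is about 22 mm square, so this is the square button. I'll tilt the tool 15° so the body leans away from the open cover, then move in above it.

```bash
python3 -m crank '[[-1,[0,0,0],[0,-0.17,0]],[-1,[0,0,0],[0,-0.17,0]],[-1,[0,0.23,0],[0,0,0]],[-1,[0,0.22,0],[0,0,0]],[-1,[0,0,0],[0,0,0]]]'
python3 -c "
from h import *
go([-77,36,150])
print(np.round(manip.get_obs()['joint_pos'],2))"
```

```text
clock: 6.8
position: [0.4272, -0.0497, 0.2494]
ee_rot: [0.067, 0.989, -0.009, 0.133]
ft_force: [-0.1, 0.0, 0.0]
grip_width: 0.001
t 6.8 tip mm [-196.3   37.2  228.2] F [-0.1 -0.   0. ] toolz [ 0.264  0.001 -0.964] tooly [-0.003  1.     0.   ] need units [-1.18  -0.02   1.337] g 0.0005684557963965851
[-0.54 -0.37  0.42  2.15  0.25  1.08  1.22]
```

```bash
python3 -m crank '[[-1,[-0.29,-0.01,0.33],[0,0,0]],[-1,[-0.29,-0.01,0.33],[0,0,0]],[-1,[-0.29,0,0.33],[0,0,0]],[-1,[-0.29,0,0.33],[0,0,0]],[-1,[0,0,0],[0,0,0]]]'
python3 -c "
from h import *
go([-77,36,120])
import cv2
cv2.imwrite('pics/s3.png',manip.camera('scene')[105:290,160:340].repeat(3,0).repeat(3,1))
"
```

```text
clock: 7.3
position: [0.5441, -0.0702, 0.1684]
ee_rot: [0.068, 0.989, -0.012, 0.13]
ft_force: [-1.4, 0.3, -0.1]
grip_width: 0.002
t 7.3 tip mm [-77.8  32.9 147.2] F [-1.4  0.1 -0.1] toolz [ 0.259 -0.005 -0.966] tooly [-0.001  1.    -0.005] need units [0.078 0.04  0.33 ] g 0.0022272242369717533
```

View pics/s3.png

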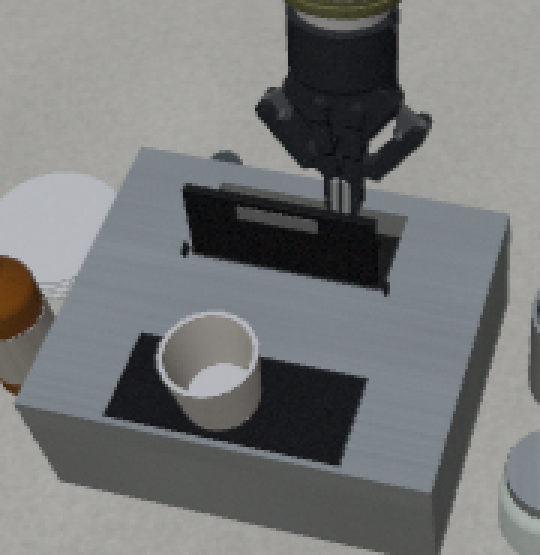

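The scene view shows the fingers beside the open cover over the left button, with the body clear. Because of the tilt, the lower front edge of the tips makes contact about 10.5 mm ahead of centre. I'll aim the tip centre at x -68 so the edge lands mid-cap.

```bash
python3 -m crank '[[-1,[-0.04,0.04,0.12],[0,0,0]],[-1,[0,0,0.12],[0,0,0]],[-1,[0,0,0.08],[0,0,0]],[-1,[0,0,0],[0,0,0]],[-1,[0,0,0],[0,0,0]]]'
python3 -c "
from h import *
go([-68,36,116])"
```

```text
clock: 7.85
position: [0.5532, -0.0674, 0.1483]
ee_rot: [0.068, 0.989, -0.009, 0.133]
ft_force: [0.8, -0.0, -0.0]
grip_width: 0.0
t 7.85 tip mm [-69.   37.1 127.1] F [ 0.8  0.1 -0. ] toolz [ 0.264  0.001 -0.965] tooly [-0.001  1.     0.   ] need units [ 0.024 -0.014  0.137] g 0.00036300244793708295
```

```bash
python3 -m crank '[[-1,[0.01,-0.01,0.05],[0,0,0]],[-1,[0.005,0,0.04],[0,0,0]],[-1,[0.005,0,0.02],[0,0,0]],[-1,[0,0,0.02],[0,0,0]],[-1,[0,0,0],[0,0,0]]]'
python3 -c "
from h import *
go([-68,36,116])"
```

```text
clock: 8.35
position: [0.5544, -0.0683, 0.1375]
ee_rot: [0.068, 0.989, -0.009, 0.133]
ft_force: [-2.6, 0.2, 3.4]
grip_width: 0.0
t 8.35 tip mm [-67.8  36.4 116.3] F [-2.6 -0.2  3.4] toolz [ 0.264  0.    -0.965] tooly [-0.001  1.     0.   ] need units [ 0.004 -0.005  0.002] g 0.0004161051457503429
```

```bash
python3 -m crank '[[-1,[0.005,0,0.02],[0,0,0]],[-1,[0.005,0,0.02],[0,0,0]],[-1,[0.005,0,0.015],[0,0,0]],[-1,[0,0,0],[0,0,0]],[-1,[0,0,0],[0,0,0]]]'
python3 -c "
from h import *
go([-68,36,116])
import cv2
cv2.imwrite('pics/s4.png',manip.camera('scene')[105:290,160:340].repeat(3,0).repeat(3,1))
"
```

```text
clock: 8.85
position: [0.5549, -0.0684, 0.1352]
ee_rot: [0.069, 0.989, -0.008, 0.133]
ft_force: [-22.0, 2.1, 34.6]
grip_width: -0.002
t 8.85 tip mm [-67.2  36.4 114. ] F [-22.   -0.9  34.6] toolz [ 0.265  0.002 -0.964] tooly [-0.     1.     0.002] need units [ 0.003 -0.005 -0.027] g -0.0020565913305368075
```

View pics/s4.png

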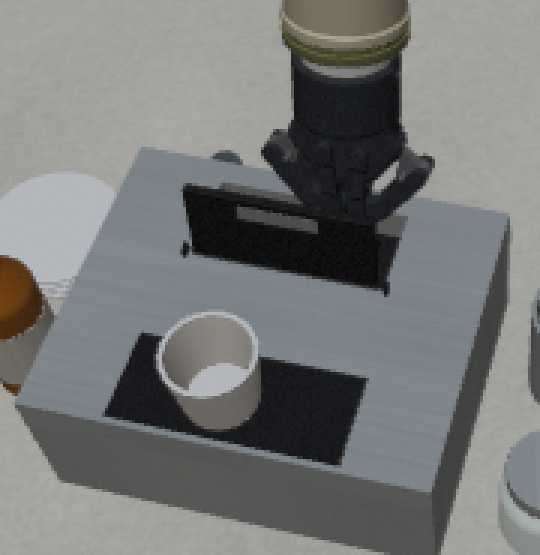

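The force rises steeply to 35 N with the contact edge at z≈111 mm, so the button is fully down. Next I'll retract, straighten the tool, and go over the cover to its rear side.

```bash
python3 -m crank '[[-1,[0,0,-0.4],[0,0,0]],[-1,[0,0,-0.5],[0,0,0]],[-1,[0,0,-0.5],[0,0,0]],[-1,[0,-0.22,-0.4],[0,0.17,0]],[-1,[0,-0.22,0],[0,0.17,0]]]'
python3 -c "
from h import *
go([8,0,250])"
```

```text
clock: 9.4
position: [0.5128, -0.0974, 0.2776]
ee_rot: [0.067, 0.998, 0.003, 0.002]
ft_force: [1.3, -2.3, -0.9]
grip_width: -0.003
t 9.4 tip mm [-110.7    2.   255.6] F [ 1.6 -2.1 -0.9] toolz [ 0.004  0.007 -1.   ] tooly [-0.004  1.     0.007] need units [-1.483 -0.03   0.077] g -0.0030241399740409776
```

```bash
python3 -m crank '[[-1,[-0.4,-0.03,0],[0,0,0]],[-1,[-0.4,0,0],[0,0,0]],[-1,[-0.4,0,0],[0,0,0]],[-1,[-0.28,0,0],[0,0,0]],[-1,[0,0,0],[0,0,0]]]'
python3 -c "
from h import *
go([5,0,175])
import cv2
cv2.imwrite('pics/s5.png',manip.camera('scene')[105:290,160:340].repeat(3,0).repeat(3,1))
"
```

```text
clock: 9.9
position: [0.6308, -0.1164, 0.2703]
ee_rot: [0.068, 0.998, -0.001, -0.001]
ft_force: [-0.7, -0.4, -0.4]
grip_width: 0.002
t 9.9 tip mm [  8.8  -0.7 248.3] F [-0.7 -0.5 -0.4] toolz [-0.001 -0.002 -1.   ] tooly [-0.002  1.    -0.002] need units [0.046 0.011 0.916] g 0.002042642659970241
```

View pics/s5.png

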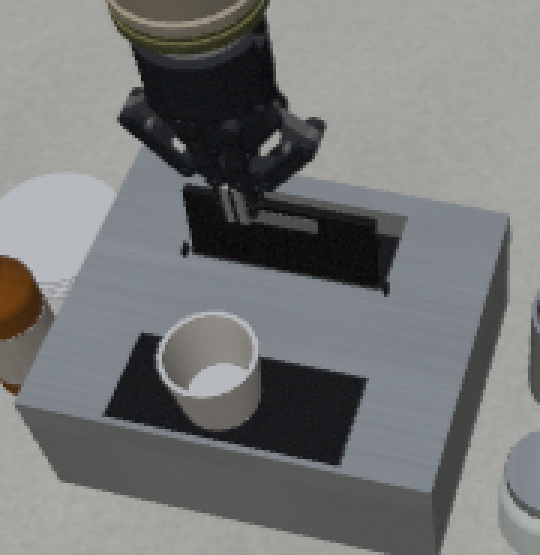

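The fingers are behind the open cover, above the gap between cover and cup. I'll lower them into the gap to z≈182.

```bash
python3 -m crank '[[-1,[0.05,0.01,0.3],[0,0,0]],[-1,[0.05,0,0.3],[0,0,0]],[-1,[0,0,0.22],[0,0,0]],[-1,[0,0,0],[0,0,0]],[-1,[0,0,0],[0,0,0]]]'
python3 -c "
from h import *
go([-24,0,184])
import cv2
cv2.imwrite('pics/s6.png',manip.camera('scene')[105:290,160:340].repeat(3,0).repeat(3,1))
"
```

```text
clock: 10.45
position: [0.6209, -0.1147, 0.2071]
ee_rot: [0.069, 0.998, 0.0, 0.0]
ft_force: [0.0, -0.2, 0.5]
grip_width: -0.005
t 10.45 tip mm [ -1.3  -0.3 185.1] F [ 0.1 -0.2  0.5] toolz [ 0.  0. -1.] tooly [-0.001  1.     0.   ] need units [0.284 0.005 0.014] g -0.005200691761396729
```

View pics/s6.png

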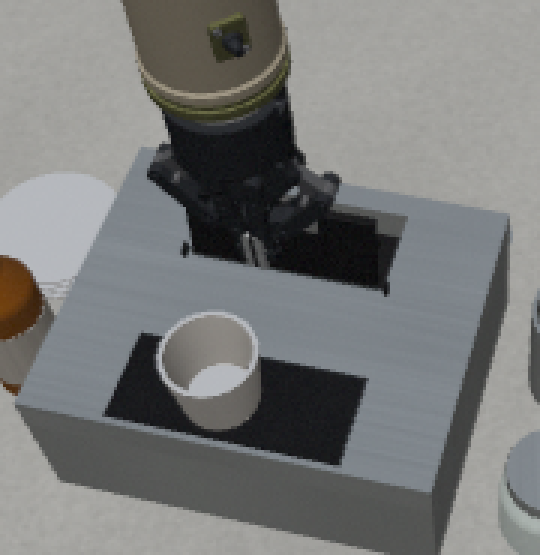

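The fingertips are behind the cover with room to the cup. I'll push the cover over along the arc.

```bash
python3 -m crank '[[-1,[0.28,0,0],[0,0,0]],[-1,[0.12,0,0.04],[0,0,0]],[-1,[0.12,0,0.04],[0,0,0]],[-1,[0.09,0,0.05],[0,0,0]],[-1,[0.09,0,0.05],[0,0,0]]]'
python3 -c "
from h import *
go([-70,0,160])
import cv2
cv2.imwrite('pics/s7.png',manip.camera('scene')[105:290,160:340].repeat(3,0).repeat(3,1))
"
```

```text
clock: 11.0
position: [0.5659, -0.1071, 0.1924]
ee_rot: [0.069, 0.998, 0.0, 0.001]
ft_force: [2.8, -0.9, 0.9]
grip_width: 0.002
t 11.0 tip mm [-56.7  -0.4 170.4] F [ 2.9 -0.5  0.9] toolz [ 0.002  0.    -1.   ] tooly [-0.001  1.     0.   ] need units [0.166 0.005 0.13 ] g 0.0017816544850432472
```

View pics/s7.png

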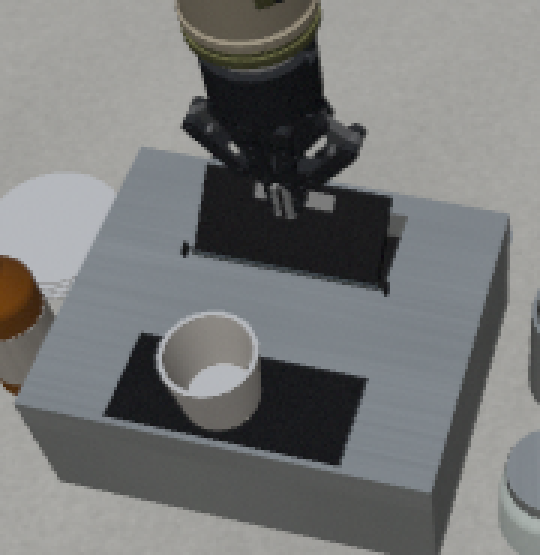

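The cover is tilting forward under the tips, with contact just inside the pad. Continuing along the arc.

```bash
python3 -m crank '[[-1,[0.08,0.005,0.065],[0,0,0]],[-1,[0.08,0,0.065],[0,0,0]],[-1,[0.06,0,0.08],[0,0,0]],[-1,[0.05,0,0.08],[0,0,0]],[-1,[0.02,0,0.07],[0,0,0]]]'
python3 -c "
from h import *
go([-82,0,133])"
```

```text
clock: 11.55
position: [0.5423, -0.1033, 0.1626]
ee_rot: [0.069, 0.998, 0.0, -0.0]
ft_force: [4.0, -0.1, 7.4]
grip_width: -0.002
t 11.55 tip mm [-80.7   0.  140.6] F [3.9 0.4 7.4] toolz [-0.  0. -1.] tooly [-0.001  1.     0.   ] need units [ 0.016 -0.     0.095] g -0.0018069003297061154
```

```bash
python3 -m crank '[[-1,[0,0,0.04],[0,0,0]],[-1,[0,0,0.03],[0,0,0]],[-1,[0,0,0.02],[0,0,0]],[-1,[0,0,0],[0,0,0]],[-1,[0,0,0],[0,0,0]]]'
python3 -c "
from h import *
go([-82,0,133])"
```

```text
clock: 12.05
position: [0.5422, -0.1033, 0.1556]
ee_rot: [0.069, 0.998, 0.0, -0.001]
ft_force: [-2.6, -0.2, 5.3]
grip_width: -0.002
t 12.05 tip mm [-80.9  -0.  133.6] F [-2.5 -0.6  5.3] toolz [-0.002  0.    -1.   ] tooly [-0.001  1.     0.   ] need units [0.014 0.    0.008] g -0.002327231857795563
```

```bash
python3 -m crank '[[-1,[0,0,0.01],[0,0,0]],[-1,[0,0,0.007],[0,0,0]],[-1,[0,0,0],[0,0,0]],[-1,[0,0,0],[0,0,0]],[-1,[0,0,0],[0,0,0]]]'
python3 -c "
from h import *
go([-82,0,133])"
```

```text
clock: 12.55
position: [0.5423, -0.1034, 0.1553]
ee_rot: [0.069, 0.998, 0.001, -0.001]
ft_force: [-8.3, 1.7, 17.5]
grip_width: 0.002
t 12.55 tip mm [-80.8  -0.  133.3] F [-8.5  0.5 17.5] toolz [-0.002  0.001 -1.   ] tooly [-0.     1.     0.001] need units [0.015 0.001 0.004] g 0.002257206902584162
```

The cover is at its stop with 17.5 N. Releasing straight up, then clear to the front, and waiting over 2 s to see that it stays shut.

```bash
python3 -m crank '[[-1,[0,0,-0.3],[0,0,0]],[-1,[0,0,-0.5],[0,0,0]],[-1,[0.3,0,-0.4],[0,0,0]],[-1,[0.5,0,0],[0,0,0]],[-1,[0.5,0,0],[0,0,0]]]'
for i in 1 2 3 4 5; do python3 -m crank '[[-1,[0,0,0],[0,0,0]],[-1,[0,0,0],[0,0,0]],[-1,[0,0,0],[0,0,0]],[-1,[0,0,0],[0,0,0]],[-1,[0,0,0],[0,0,0]]]' | head -1; done
python3 -c "
from h import *
go([-82,0,133])
import cv2
cv2.imwrite('pics/t8.png',cv2.convertScaleAbs(manip.camera('top')[85:240,300:470],alpha=1.6).repeat(3,0).repeat(3,1))
cv2.imwrite('pics/s8.png',manip.camera('scene')[105:290,160:380].repeat(3,0).repeat(3,1))
"
```

```text
clock: 13.05
position: [0.4386, -0.0894, 0.2504]
ee_rot: [0.069, 0.998, -0.001, -0.0]
ft_force: [-0.8, 0.6, -0.1]
grip_width: 0.003
clock: 13.55
clock: 14.05
clock: 14.55
clock: 15.05
clock: 15.55
t 15.55 tip mm [-1.842e+02 -1.000e-01  2.286e+02] F [ 0.6 -0.2  0.6] toolz [-0.  0. -1.] tooly [-0.001  1.     0.   ] need units [-1.278e+00  1.000e-03  1.195e+00] g -0.0029125020084225174
```

View pics/s8.png

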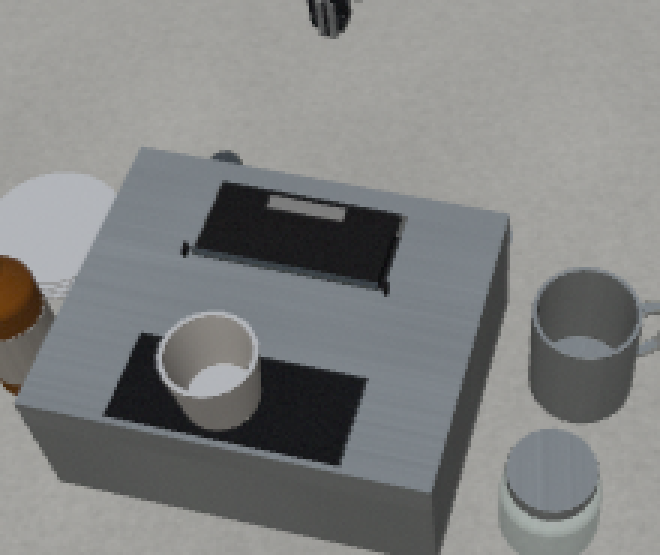

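View pics/t8.png

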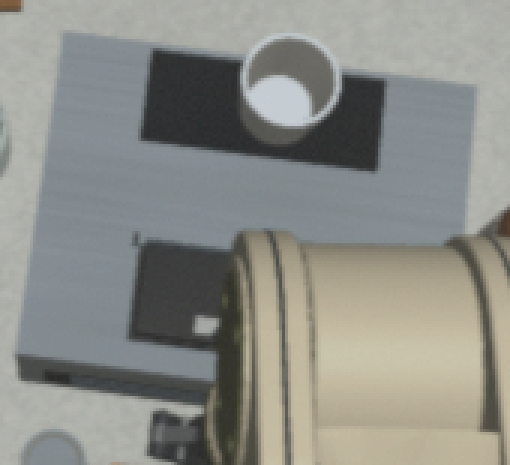

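The cover lies flat 2.5 s after release, with its pad at crop (306,207), the same place as before the job (s1). The cup sits at the same pixels, (210,370), and the arm is clear of everything.

```bash
python3 -c "
from workcell import manip
import cv2,numpy as np
a=cv2.imread('pics/scene0.png').astype(int);b=manip.camera('scene').astype(int)
d=(abs(a-b).max(2)>40);print(d[145:290,130:390].sum(), np.argwhere(d[145:290,130:390])[:5])
print(manip.hand_in())"
```

```text
0 []
the job is handed in; nothing more can be done
None
```

The rinse sequence is done and handed in at about 15.6 s of the 54 s allowed.

- **Opening:** I pressed the cover once to its stop and it sprang open. The press reached 22 N, slightly over the 20 N called fine for the cover.
- **Button:** The top camera found the square button on the unit's left, at unit (-74, 36) mm. I pressed it to its hard stop, where the force rose steeply to about 35 N vertical (about 41 N in total). The push was with the fingertips. I never went near the round button's position.
- **Closing:** I pushed the cover over from behind and down to its stop with 17.5 N, then let go. It was still flat 2.5 s later.

**Last checks:** The final scene picture around the unit showed no changed pixels against the one taken before the job, so the cover is shut and the cup, jug, jar and syrup bottle in that area are where they were. The spoon is outside that area, so I did not check it there. The arm was clear of everything, with only noise on the force reading. I inferred the button's full travel from the force and tip height, because it could not be seen while pressed. No check failed.

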